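# Press a flanged bush home with the ratchet bar clamp

## Task

Use the ratchet clamp on the bench as a small press: stand the bearing block squarely between the jaws, bore in line with the pads and the bush's flange facing the moving jaw, then pump the trigger until the flange seats on the block, stopping as soon as you feel it bottom so that the bush is not crushed. Then press the release so that the jaw runs fully back, and leave the block standing there with the bush home. Let the clamp do the pressing, do not shove the bush or the jaw itself, and leave the other gauges where they are.

Things in the scene. Friction and masses are not known exactly. Their poses are not given: they have to be found in the camera images.
- block_center (a point): grey bearing block standing on its foot, loose, about 0.36 kg with bush: body 46 wide (own x), 30 thick (own y), arched top 73 high; foot 64 x 30, 12 high. This point is its middle, 36 above the underside. Own z up, own y along the bore, the mouth with the bush faces own -y. Grasp it by its flat sides (x = +-23, 12 to 50 above the table).
- bore_mouth (a point): middle of the bore's mouth on the block's front face: 15 from the block's middle toward own -y, 50 above the underside. Axes as the block's.
- bush: brass flanged bush, a push fit in the block's bore: barrel 26 across, 26 long; flange 37 across, 4 thick; bored 18. Started by hand, with 9 to 14 of barrel still showing. Soft: bruised above 40 N. It moves only along the bore, takes about 8 N to slide, and is home when the flange seats on the block's front face. Origin on the bore axis, 19 behind the flange's outer face.
- flange (a point): middle of the flange's outer face, on the bore axis. 4 mm in front of the bore mouth (own -y) when the bush is home.
- clamp: ratchet bar clamp on its side, bolted down. Origin on the table under the bar's centre line at the head. Own x points from the grip across the bar to the jaw tips, own y along the bar from the moving jaw to the head and tail, z up. Bar, jaws, grip, trigger lie 34 to 68 above the table. Bar with teeth: x -15 to 15. Black fixed grip: x -124 to -14, y 14 to 35. Fixed jaw: x 12 to 92, y -28 to -10.
- anvil (a point): middle of the round grey pad (34 across) on the fixed jaw, 50 above the table. The pad faces own -y; axes as the clamp's. The block's back (own +y face) bears on it, so the block's middle then lies 15 from this point in -y.
- jaw_pad (a point): middle of the round grey pad (34 across) on the moving jaw, facing own +y, straight opposite the anvil: 68 from it with the jaw fully open (it starts 60 to 68 away), about 34 when the bush is home. Axes as the clamp's.
- jaw: the steel moving jaw (106 long, clamp x -14 to 92; 14 thick along y; 22 deep) on its toothed bar. It slides toward the fixed jaw (+y), at most 45. Ratchet teeth every 8 keep it from going back; a light return spring (2 to 3 N) draws it fully open when the release is pressed with the trigger let out. Own frame: the clamp's axes, origin at the clamp's when fully open.
- trigger (a joint): swing in rad toward the grip: 0 let out, 0.32 squeezed; springs back. Upright pivot at clamp x 40, y -6. The first 0.1 is slack; a full squeeze and let-out gains one tooth (8 mm). At the pad point: 2 to 5 N to squeeze freely, about 9 N while the bush slides, with a short peak of 11 to 15 N as a tooth clicks past; at 18 N the bush has bottomed. Jaw force is about twice the push, less 8 N.
- trigger_pad (a point): point half-way along the trigger's outer face (away from the grip), 50 above the table. Blade 9 thick, 34 to 68 above the table, running 35 either way roughly along clamp x. Push it toward clamp +y (it travels about 33 here, then meets its stop), or squeeze it against the grip (65 over both when let out). Axes as the clamp's while let out.
- release (a joint): swing in rad of the release lever: 0 with its pawl in the teeth (up to 0.08 when riding on a tooth), 0.24 fully pressed; the pawl is clear from about 0.15. Springs back.
- release_pad (a point): middle of the pressing face of the release paddle, a steel tab 22 wide (x), 6 thick, 36 to 66 above the table, behind the fixed jaw. Push it toward clamp -y with 2 to 8 N; it travels about 10; keep it pressed until the jaw has run back (0.5 s). Free space on its +y side; the bar's tail passes 45 nearer the grip. Axes as the clamp's at rest.
- vblock: bystander: dark steel V-block 44 x 70 x 46 high, loose. Origin under its centre.
- shell: bystander: half bearing shell standing as an arch, 70 across, 40 long, 35 high, loose. Origin under its centre.
- caliper: bystander: caliper lying flat, 180 long, 62 over its jaws, 13 high, loose. Origin under the middle of its beam.
- micrometer: bystander: outside micrometer lying flat, 120 long, 14 high, loose. Origin under the middle of its gap.
- ring_gauge: bystander: steel ring gauge 62 across, 18 high, loose. Origin under its centre.
- plug_gauge: bystander: plug gauge lying flat, 116 long, 16 high, loose. Origin under its centre.
Mind the look-alikes: they are no part of the job. Leave any orange or red look-alike of the part that bears block_center alone.

How it is judged:
By the outcome, as a careful person would: the job done as asked, in the order asked, and still so for the second after the job is handed in, with the robot touching nothing.
It also fails if it takes over 70 s, if anything falls off the work surface, if the arm or the gripper's body presses on something with over 40 N, if the wrist force passes 120 N, or if a joint passes its speed limit or range.

## Robot

A 6-joint arm with a two-finger parallel gripper is mounted at the origin on the work surface. World frame = base frame: x ahead of the robot, y to its left, z up, the work surface at z = 0. Lengths are in m, angles in rad, forces in N, time in s.
With the tool pointing down it reaches from about 0.35 to 0.875 m from the base axis. Payload 4.2 kg.
Tool frame: the origin (TCP) lies midway between the tips of the shut fingers; the grasp point (between the pads) lies 19 mm behind it; z points along the fingers, y is the direction in which the jaws open and shut (so a half turn about z gives the same grasp; the last joint's range is limited). The gripper opens to 87 mm and grips with 3 to 60 N. Pads are 19 mm wide; open, the fingers measure 117 mm over their backs; the gripper's body (75 mm by 190 mm) begins 51 mm behind the grasp point.
Start: joints at [0.259, 0.385, 0.008, 0, -1.194, -0.259], TCP at [0.625, 0, 0.183] pointing down, gripper open.
Joint ranges: [-3.14, 3.14], [-1.21, 2.06], [-1.07, 1.41], [-3.16, 2.05], [-2.99, -0.16], [-3.1, 3.1]. Speed limits (rad/s): [2.79, 2.79, 3.14, 3.14, 3.14, 3.14].

## Interface

Orientations are given as a unit quaternion [x, y, z, w].
In Python, from station import env gives the robot as it stands. Calls block until the motion is done:
- env.reach(position, orientation): joint-space move of the TCP to a pose.
- env.line_to(position, ori=None, feed=0.15): straight line of the TCP; ori=None keeps the orientation; feed is the mean speed in m/s.
- env.move_joints(angles): joint-space move.
- env.command_gripper(opening, newtons=None): opening from 0.0 (shut) to 1.0 (fully open); newtons is the grip in N (None keeps the last); returns when the fingers have stopped.
- env.pause(seconds).
- env.solve_ik(position, orientation): joint angles nearest the present ones, or None.
- env.observe(): the state.
- env.snapshot(name): name is "scene" or "side" or "wrist"; returns (picture, depth): 384x512x3 uint8, blue, green, red; 384x512 float32, m along the optical axis (not along the pixel's ray), 0 where there is no reading.
- env.camera_info(name): a dict with "vfov" (degrees; the focal length in pixels is half the picture's height over the tangent of half this angle, whatever the lens; pixels are square), "cx", "cy" (the principal point, pixels), "T" (4x4, takes a point from camera to world coordinates); the wrist camera has in their place "hand_eye" (4x4, takes a point from camera to tool coordinates, whose origin is the TCP and whose axes are the flange's). Camera axes: x right, y down, z forward; pixel columns grow to the right and rows downward; lengths in m; the calibration is good to about 2 mm. A picture is of the moment at which its call begins: read the wrist's pose just before it. camera_info takes no time and is no camera call.
A pose or a line that the arm cannot do raises env.MotionError and nothing moves.
- env.close_job(): hands the job in, once; it reports no verdict.
The state is a dict: "time_s": time; "q": joint angles; "joint_vel": joint speeds; "tau": joint torques, N m; "position": TCP position; "orientation": TCP orientation; "ft_force": force on the tool from outside, world axes, zero at the start; "torque": the same for the moment, N m; "gripper_width": opening from 0.0 (shut) to 1.0 (fully open).
Only numpy, scipy, OpenCV 4.12 (cv2) and the standard library are available. Lean on these libraries where they do the work, as an engineer would, in place of code of your own. Each camera call takes 0.05 s, during which the arm holds its last target. There are 200 camera calls.

## Working session

There is one attempt and no reset: what is moved stays moved. The work goes in short steps, each a Python script; the robot and the scene stay as the last script left them, time stands still between calls to the robot, and variables do not carry over. Pictures are saved under pics/ and viewed, about 8 in all and at most 12, crops included, and the job is handed in when it is done.

```bash
mkdir -p pics; ls; python3 - <<'E'
from station import env
import cv2,numpy as np
for n in ["scene","side"]:
    im,d=env.snapshot(n); cv2.imwrite(f"pics/{n}0.png",im); np.save(f"pics/{n}0.npy",d)
    c=env.camera_info(n); print(n,c["vfov"],c["cx"],c["cy"],np.round(c["T"],3).tolist())
    np.save(f"pics/{n}0_T.npy",c["T"])
c=env.camera_info("wrist");print(c)
print(env.observe())
a=cv2.imread("pics/scene0.png");b=cv2.imread("pics/side0.png")
E
```

```text
pics
scene 52.43587394281559 251.69420629082504 189.9459363936771 [[0.063, 0.818, -0.572, 1.192], [0.998, -0.053, 0.034, -0.039], [-0.003, -0.573, -0.819, 0.968], [0.0, 0.0, 0.0, 1.0]]
side 50.48425872393267 254.78429359498 190.38559413228296 [[-0.851, -0.29, 0.438, 0.085], [-0.525, 0.456, -0.719, 0.763], [0.009, -0.841, -0.54, 0.65], [0.0, 0.0, 0.0, 1.0]]
{'vfov': 62.86857534574773, 'cx': 261.06208896986965, 'cy': 191.58336307433854, 'hand_eye': array([[-8.81381647e-04, -9.58850727e-01, -2.83909328e-01,
         7.82463766e-02],
       [ 9.99999609e-01, -8.65934071e-04, -1.79915850e-04,
         1.78343699e-05],
       [-7.33343165e-05, -2.83909376e-01,  9.58851115e-01,
        -2.02863419e-01],
       [ 0.00000000e+00,  0.00000000e+00,  0.00000000e+00,
         1.00000000e+00]])}
{'time_s': 0.1, 'q': array([ 2.58575493e-01,  3.85522073e-01,  6.79344692e-03, -4.22961197e-04,
       -1.19398717e+00, -2.58617655e-01]), 'joint_vel': array([ 0.00194683, -0.00126388,  0.00085129,  0.00199533,  0.00024441,
        0.00130284]), 'tau': array([ 1.65357815e-04, -3.91689312e+01,  1.87934643e+01,  4.23187181e+00,
        1.34990664e-02, -6.93199490e-05]), 'position': array([ 6.24404511e-01, -1.24759122e-06,  1.81557352e-01]), 'orientation': array([-7.07036375e-01,  7.07176502e-01,  6.52444143e-04, -7.30782589e-04]), 'ft_force': array([ 0.98420042,  0.14111238, -0.08663916]), 'torque': array([0.00078894, 0.04344956, 0.02066977]), 'gripper_width': 1.000342296817994}
```

View pics/scene0.png

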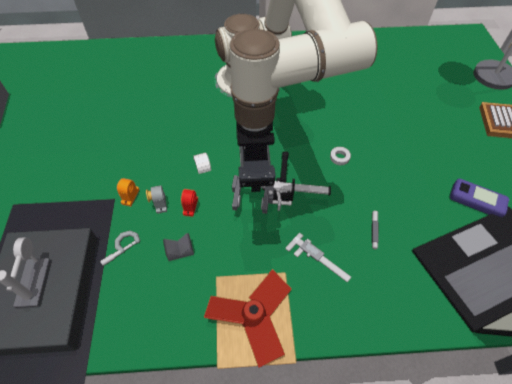

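View pics/side0.png

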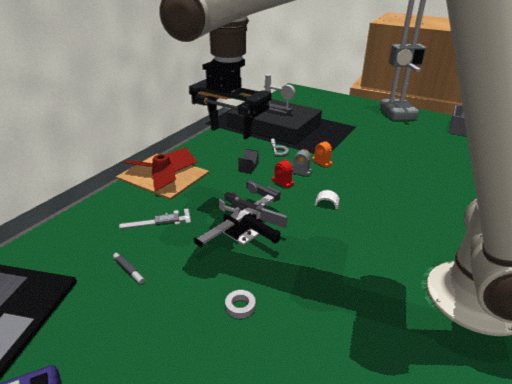

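The scene picture shows the grey block with its bush at about (157,198), the red look-alike at (189,200) and the orange one at (128,190). The clamp is around (280,190), partly under the gripper. The side picture agrees: grey block at (303,162) between red (284,173) and orange (323,153), clamp around (245,215).

```bash
cat > h.py <<'E'
from station import env
import cv2,numpy as np
from scipy.spatial.transform import Rotation as R
def tool(yaw): # tool pointing down, tool x at world yaw
    return (R.from_euler('z',yaw)*R.from_euler('x',np.pi)).as_quat()
def K(c):
    f=192/np.tan(np.radians(c["vfov"])/2); return f,c["cx"],c["cy"]
def snap(n,name=None):
    o=env.observe(); c=env.camera_info(n); im,d=env.snapshot(n)
    if n=="wrist":
        T=np.eye(4);T[:3,:3]=R.from_quat(o["orientation"]).as_matrix();T[:3,3]=o["position"];T=T@c["hand_eye"]
    else: T=c["T"]
    if name:
        cv2.imwrite(f"pics/{name}.png",im); np.savez(f"pics/{name}.npz",d=d,T=T,k=K(c))
    return im,d,T,K(c)
def cloud(d,T,k):
    v,u=np.mgrid[:d.shape[0],:d.shape[1]]; f,cx,cy=k
    P=np.stack([(u-cx)/f*d,(v-cy)/f*d,d],-1)
    P=P@T[:3,:3].T+T[:3,3]; P[d<=0]=np.nan; return P
def load(name):
    z=np.load(f"pics/{name}.npz"); return cv2.imread(f"pics/{name}.png"),cloud(z["d"],z["T"],z["k"]),z
def px(p,T,k):
    q=np.linalg.inv(T)@np.append(p,1); return k[0]*q[0]/q[2]+k[1],k[0]*q[1]/q[2]+k[2]
E
python3 - <<'E'
from h import *
c=env.camera_info("scene"); P=cloud(np.load("pics/scene0.npy"),c["T"],K(c))
for u,v in [(157,190),(157,205),(150,195),(189,200),(128,190),(320,190),(284,160),(283,200),(400,100),(300,188)]: print(u,v,np.round(P[v,u],3))
env.line_to([0.56,0.0,0.42]) if 0 else None
x,y=P[195,157,:2]
q=tool(0)
print(env.observe()["orientation"],q)
for t in [(0.5,-0.27,0.36),(0.5,0.05,0.36)]:
    for yaw in (0,np.pi/2,-np.pi/2,np.pi): print(t,yaw,env.solve_ik(t,tool(yaw)))
E
```

```text
157 190 [ 0.548 -0.268  0.07 ]
157 205 [ 0.572 -0.274  0.03 ]
150 195 [ 0.555 -0.289  0.057]
189 200 [ 0.584 -0.178  0.065]
128 190 [ 0.527 -0.357  0.048]
320 190 [0.569 0.193 0.058]
284 160 [0.46  0.101 0.066]
283 200 [0.567 0.09  0.013]
400 100 [0.159 0.558 0.003]
300 188 [0.557 0.137 0.056]
[-7.07036375e-01  7.07176502e-01  6.52444143e-04 -7.30782589e-04] [1.000000e+00 0.000000e+00 0.000000e+00 6.123234e-17]
(0.5, -0.27, 0.36) 0 [-0.21007041  0.22048446  0.20777032  0.         -1.55808218  1.78086674]
(0.5, -0.27, 0.36) 1.5707963267948966 [-0.21007041  0.22048446  0.20777032  0.         -1.55808218 -2.93152224]
(0.5, -0.27, 0.36) -1.5707963267948966 [-0.21007041  0.22048446  0.20777032  0.         -1.55808218  0.21007041]
(0.5, -0.27, 0.36) 3.141592653589793 [-0.21007041  0.22048446  0.20777032  0.         -1.55808218 -1.36072591]
(0.5, 0.05, 0.36) 0 [ 4.23302535e-01  9.73830848e-02  5.85836128e-02  4.44089210e-16
 -1.53199685e+00  1.14749379e+00]
(0.5, 0.05, 0.36) 1.5707963267948966 [ 0.42330253  0.09738308  0.05858361  0.         -1.53199685  2.71829012]
(0.5, 0.05, 0.36) -1.5707963267948966 [ 0.42330253  0.09738308  0.05858361  0.         -1.53199685 -0.42330253]
(0.5, 0.05, 0.36) 3.141592653589793 [ 4.23302535e-01  9.73830848e-02  5.85836128e-02 -4.44089210e-16
 -1.53199685e+00 -1.99409886e+00]
```

```bash
python3 - <<'E'
from h import *
q=tool(-np.pi/2)
env.reach([0.55,0.03,0.26],q); env.pause(.2); a=snap("wrist","clamp1")[0]
env.reach([0.56,-0.33,0.2],q); env.pause(.2); b=snap("wrist","block1")[0]
im,d,T,k=snap("scene","scene1")
cv2.imwrite("pics/v1.png",cv2.resize(a,(800,600),interpolation=cv2.INTER_CUBIC))
cv2.imwrite("pics/v2.png",cv2.resize(b,(800,600),interpolation=cv2.INTER_CUBIC))
print(env.observe()["time_s"],env.observe()["position"])
E
```

```text
2.5417 [ 0.56043836 -0.32914793  0.2003461 ]
```

View pics/v1.png

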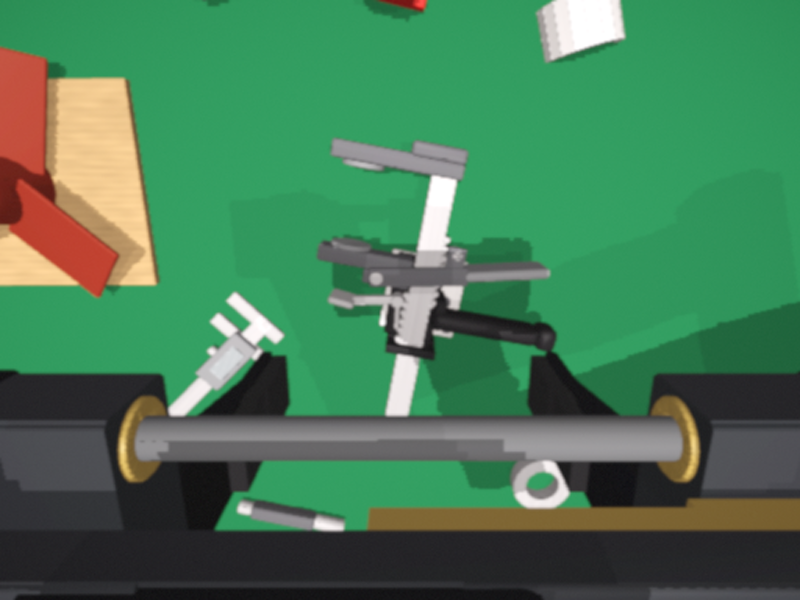

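View pics/v2.png

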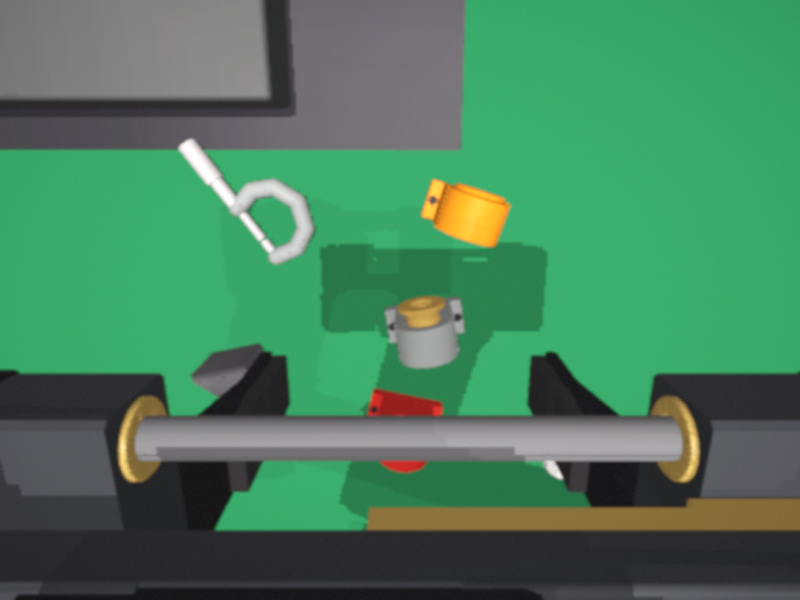

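The first wrist picture shows the clamp with the moving jaw at (400,158), bar (430,230), fixed jaw (350,255), trigger blade (505,272), black grip (495,328) and release paddle (345,298). Image left is about world +x and image down is about +y. The second shows the grey block at (428,340), bush toward image-up (-y), flange at (422,305), red look-alike below and orange above.

```bash
python3 - <<'E'
from h import *
def ras(name,x0,x1,y0,y1,zmin,s=2500):
    im,P,z=load(name); m=(P[...,0]>x0)&(P[...,0]<x1)&(P[...,1]>y0)&(P[...,1]<y1)&(P[...,2]>zmin)&(P[...,2]<0.1)
    W=int((y1-y0)*s);H=int((x1-x0)*s); o=np.full((H,W,3),40,np.uint8)
    for p,c in zip(P[m],im[m]):
        cv2.rectangle(o,(int((p[1]-y0)*s)-1,int((p[0]-x0)*s)-1),(int((p[1]-y0)*s)+1,int((p[0]-x0)*s)+1),c.tolist(),-1)
    for g in np.arange(np.ceil(x0/.02)*.02,x1,.02):
        cv2.line(o,(0,int((g-x0)*s)),(W,int((g-x0)*s)),(90,90,0),1); cv2.putText(o,f"{g:.2f}",(0,int((g-x0)*s)),0,.4,(255,255,255))
    for g in np.arange(np.ceil(y0/.02)*.02,y1,.02):
        cv2.line(o,(int((g-y0)*s),0),(int((g-y0)*s),H),(90,90,0),1); cv2.putText(o,f"{g:.2f}",(int((g-y0)*s),12),0,.4,(255,255,255))
    return o,P[m],im[m]
o,A,ca=ras("clamp1",.42,.66,-.05,.20,.025); cv2.imwrite("pics/rc.png",o)
# moving jaw top
J=A[(A[:,1]<0.03)&(A[:,2]>.05)]; print("table z",end=' ')
im,P,_=load("clamp1"); print(np.nanmedian(P[100:130,300:400,2]), "z hist",np.histogram(A[:,2],np.arange(.025,.1,.005)))
print("block")
o,B,cb=ras("block1",.49,.63,-.34,-.22,.006); 
im2,P2,_=load("block1"); print(np.nanmedian(P2[180:230,300:340,2]))
hsv=cv2.cvtColor(cb[None].astype(np.uint8),cv2.COLOR_BGR2HSV)[0]
br=(hsv[:,1]>90)&(hsv[:,0]>10)&(hsv[:,0]<30)
print("brass",br.sum(),np.round(B[br].min(0),4),np.round(B[br].max(0),4),np.round(B[br].mean(0),4))
G=B[~br]; print("grey",len(G),np.round(G.min(0),4),np.round(G.max(0),4))
for lo,hi in [(.006,.02),(.04,.08),(.006,.08)]:
    g=G[(G[:,2]>lo)&(G[:,2]<hi)]; print(lo,len(g),cv2.minAreaRect((g[:,:2]*1000).astype(np.float32)))
o2=cv2.resize(o,None,fx=1.5,fy=1.5)
cv2.imwrite("pics/rb.png",o2); c=np.zeros((600,800,3),np.uint8)
cv2.imwrite("pics/rc.png",cv2.resize(cv2.imread("pics/rc.png"),None,fx=1,fy=1))
E
python3 -c "
import cv2;print(cv2.imread('pics/rc.png').shape,cv2.imread('pics/rb.png').shape)"
```

```text
table z 0.0006015794878001801 z hist (array([   9,    8,   42,  283,  383, 2117,  875, 2509, 1491,   65,    0,
          0,    0,    0,    0]), array([0.025, 0.03 , 0.035, 0.04 , 0.045, 0.05 , 0.055, 0.06 , 0.065,
       0.07 , 0.075, 0.08 , 0.085, 0.09 , 0.095, 0.1  ]))
block
0.0003061524281873229
brass 456 [ 0.5341 -0.3033  0.0115] [ 0.57   -0.2833  0.07  ] [ 0.5507 -0.2958  0.0564]
grey 1384 [ 0.5131 -0.303   0.0065] [ 0.5793 -0.2535  0.0747]
0.006 254 ((546.4725341796875, -272.8442077636719), (64.07271575927734, 29.625574111938477), 8.925881385803223)
0.04 1069 ((547.5852661132812, -278.9798278808594), (45.96269226074219, 43.30157470703125), 9.29537582397461)
0.006 1384 ((547.4742431640625, -279.1824951171875), (64.09146881103516, 43.546043395996094), 8.98614501953125)
(600, 625, 3) (525, 450, 3)
```

View pics/rc.png

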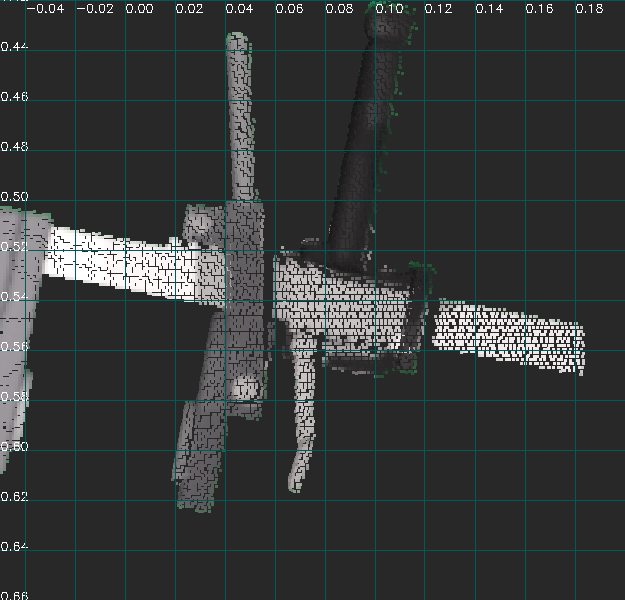

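The top-down raster shows the bar running at a yaw of about -10°. The trigger pivot screw is near world (0.574, 0.048), the trigger blade spans x 0.434–0.50 at y≈0.04, and the release paddle is near (0.606, 0.068). Next I fit these in clamp coordinates.

```bash
python3 - <<'E'
from h import *
im,P,z=load("clamp1"); 
m=(P[...,0]>.40)&(P[...,0]<.66)&(P[...,1]>-.10)&(P[...,1]<.2)&(P[...,2]>.025)&(P[...,2]<.09)
A=P[m];C=im[m].astype(int).mean(1)
# bar edges: bright, two y-windows
for lo,hi in [(-.035,.005),(.13,.165)]:
    B=A[(A[:,1]>lo)&(A[:,1]<hi)&(C>150)]
    xs=[];
    for y in np.arange(lo,hi,.004):
        s=B[abs(B[:,1]-y)<.002]; xs.append((y,s[:,0].min(),s[:,0].max(),np.median(s[:,2])))
    xs=np.array(xs); c=np.polyfit(xs[:,0],(xs[:,1]+xs[:,2])/2,1); print("bar",np.round(xs[[0,-1]],4),"slope deg",np.degrees(np.arctan(c[0])),"mid",np.polyval(c,(lo+hi)/2),(lo+hi)/2)
# jaw tops
J=A[(A[:,1]<-.035)&(A[:,2]>.05)];print("movjaw",cv2.minAreaRect((J[:,:2]*1000).astype(np.float32)),np.median(J[:,2]))
F=A[(A[:,0]>.59)&(A[:,1]>.0)&(A[:,1]<.05)&(A[:,2]>.06)];print("fixtip",cv2.minAreaRect((F[:,:2]*1000).astype(np.float32)))
T=A[(A[:,0]<.496)&(A[:,1]>.03)&(A[:,1]<.06)&(A[:,2]>.06)];r=cv2.minAreaRect((T[:,:2]*1000).astype(np.float32));print("trig",r,np.median(T[:,2]))
G=A[(A[:,0]<.50)&(A[:,1]>.075)&(A[:,1]<.12)&(A[:,2]>.05)];print("grip",cv2.minAreaRect((G[:,:2]*1000).astype(np.float32)))
yaw=np.radians(-10); o=np.array([.5356,.0609]); M=np.array([[np.cos(yaw),np.sin(yaw)],[-np.sin(yaw),np.cos(yaw)]])
Q=A.copy();Q[:,:2]=(A[:,:2]-o)@M.T
def prof(n,x0,x1,y0,y1,z0=.03,st=.005):
    print(n)
    for x in np.arange(x0,x1,st):
        s=Q[(abs(Q[:,0]-x)<.0015)&(Q[:,1]>y0)&(Q[:,1]<y1)&(Q[:,2]>z0)]
        if len(s)>2: print(f"  x{x*1e3:.0f} y {s[:,1].min()*1e3:.1f}..{s[:,1].max()*1e3:.1f} z {s[:,2].min()*1e3:.0f}..{s[:,2].max()*1e3:.0f}")
prof("mov",-.02,.1,-.14,-.07,.045); prof("fix",.04,.1,-.06,-.005,.045); prof("trig",-.115,-.03,-.06,.005,.055,.01); prof("rel",.04,.09,.005,.04)
E
```

```text
bar [[-0.035   0.5086  0.5295  0.0618]
 [ 0.001   0.5158  0.5352  0.0547]] slope deg 10.972807233523179 mid 0.5227251246983261 -0.015000000000000001
bar [[0.13   0.5411 0.5593 0.0545]
 [0.162  0.5467 0.5653 0.0541]] slope deg 10.292267875777823 mid 0.5533615975482722 0.14750000000000002
movjaw ((556.09033203125, -47.51348876953125), (23.608253479003906, 106.40751647949219), 87.8780746459961) 0.061963740053484484
fixtip ((606.6087646484375, 28.888731002807617), (17.936655044555664, 34.89124298095703), 79.19441986083984)
trig ((464.4895324707031, 46.89617919921875), (62.12126922607422, 9.8601655960083), 1.5328001976013184) 0.06772294637628112
grip ((460.9721374511719, 101.22686004638672), (21.182205200195312, 81.86563873291016), 80.79705810546875)
mov
  x-15 y -111.9..-95.0 z 60..64
  x-10 y -117.2..-70.0 z 53..65
  x-5 y -117.3..-70.3 z 52..67
  x0 y -116.9..-70.9 z 53..66
  x5 y -117.2..-70.0 z 53..67
  x10 y -117.5..-70.1 z 47..67
  x15 y -117.4..-93.5 z 58..66
  x20 y -116.9..-93.9 z 59..66
  x25 y -117.0..-94.3 z 60..66
  x30 y -115.1..-94.6 z 59..64
  x35 y -107.2..-94.0 z 60..63
[... 421 characters left out ...]
.0 z 51..62
  x55 y -27.9..-11.1 z 47..64
  x60 y -27.8..-10.0 z 46..67
  x65 y -28.0..-10.5 z 46..69
  x70 y -28.0..-11.0 z 47..67
  x75 y -28.2..-9.8 z 46..66
  x80 y -28.2..-10.8 z 45..63
  x85 y -26.1..-11.4 z 49..63
  x90 y -24.1..-10.7 z 47..63
trig
  x-95 y -36.7..-27.4 z 56..69
  x-85 y -34.8..-26.0 z 56..69
  x-75 y -32.5..-24.1 z 55..69
  x-65 y -30.4..-20.5 z 58..70
  x-55 y -28.3..-19.6 z 55..71
  x-45 y -25.8..-17.9 z 55..70
  x-35 y -23.7..-13.1 z 57..70
rel
  x40 y 14.6..21.3 z 51..56
  x45 y 16.0..22.3 z 51..56
  x50 y 16.7..23.4 z 52..57
  x55 y 17.6..24.7 z 50..56
  x60 y 19.1..24.3 z 40..66
  x65 y 19.1..23.7 z 40..67
  x70 y 18.5..24.4 z 42..67
  x75 y 18.0..22.6 z 40..68
```

```bash
cat >> h.py <<'E'
YAW=np.radians(-10.5); O=np.array([.5356,.0609])-0  # clamp frame (measured)
CX=np.array([np.cos(YAW),np.sin(YAW)]); CY=np.array([-np.sin(YAW),np.cos(YAW)])
# re-anchor so that anvil face centre (66,-28) stays where measured
O=np.array([.5957,.0219])-.066*CX+.028*CY
def W(x,y,z): return np.append(O+x*CX+y*CY,z)   # clamp m -> world
def F(): return env.observe()["ft_force"]
E
python3 - <<'E'
from h import *
_,P,_=load("clamp1"); c=W(.066,-.05,0)
m=(np.hypot(P[...,0]-c[0],P[...,1]-c[1])<.035)&(P[...,2]<.04); print("floor under place",m.sum(),np.nanpercentile(P[m][:,2],[1,50,99]))
print("anvil",W(.066,-.028,.05),"target",c)
B=np.array([.5465,-.2728]); q=tool(np.radians(9-90))
env.reach([*B,.13],q); env.line_to([*B,.023],feed=.12)
env.command_gripper(0.0,20); env.pause(.2)
o=env.observe(); print(o["gripper_width"]*87,o["position"],o["ft_force"],o["time_s"])
env.line_to([*B,.16],feed=.15); env.pause(.2)
print(F(),env.observe()["gripper_width"]*87)
q2=tool(YAW-np.pi/2)
env.reach(W(.066,-.048,.16),q2); env.pause(.3)
print(env.observe()["position"],W(.066,-.048,.16),env.observe()["time_s"])
im=snap("scene","scene2")[0]; im2=snap("wrist","w2")[0]
im3=snap("side","side2")[0]
cv2.imwrite("pics/v3.png",np.hstack([cv2.resize(im[110:260,200:350],(390,390),interpolation=cv2.INTER_CUBIC),cv2.resize(im3[80:270,170:360],(390,390),interpolation=cv2.INTER_CUBIC)]))
E
```

```text
floor under place 1784 [-0.00141672  0.0005464   0.00260812]
anvil [0.5957 0.0219 0.05  ] target [5.91690818e-01 2.68392034e-04 0.00000000e+00]
35.015726355913195 [ 0.54688158 -0.27280958  0.0231463 ] [0.48597194 0.27048223 0.14128322] 5.1583
[0.51217505 0.4559327  0.06100605] 0.5639308726171592
[0.59205936 0.00131103 0.15998243] [0.59205529 0.0022349  0.16      ] 7.8083
```

View pics/v3.png

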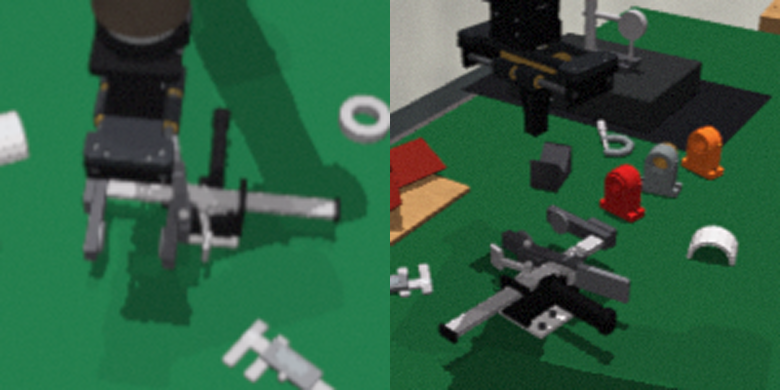

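The side view (right) shows the grey block still standing in its old row, so the fingers closed empty above the clamp. I go back and measure again before another try.

```bash
python3 - <<'E'
from h import *
def blk(P,im):
    m=(P[...,0]>.49)&(P[...,0]<.63)&(P[...,1]>-.33)&(P[...,1]<-.215)&(P[...,2]>.006)&(P[...,2]<.09)
    h=cv2.cvtColor(im,cv2.COLOR_BGR2HSV); red=(h[...,1]>90)
    A=P[m&~red]; B=P[m&red&(h[...,0]>10)&(h[...,0]<30)]
    r=cv2.minAreaRect((A[:,:2]*1000).astype(np.float32))
    print(len(A),np.round(r[0],1),np.round(r[1],1),round(r[2],1),"z",A[:,2].max().round(4),"brass",len(B),np.round(B.mean(0),4),np.round(B.min(0),3))
for n in ["scene1","scene2","block1"]:
    im,P,_=load(n); blk(P,im)
env.command_gripper(1.0)
env.reach([0.56,-0.33,0.2],tool(-np.pi/2)); env.pause(.2); a=snap("wrist","block2")[0]
im,P,_=load("block2"); blk(P,im)
print(env.observe()["gripper_width"],env.observe()["time_s"])
cv2.imwrite("pics/v4.png",cv2.resize(a[:300],(800,469),interpolation=cv2.INTER_CUBIC))
E
```

```text
306 [ 550.2 -270.7] [59.6 30. ] 9.2 z 0.0771 brass 47 [ 0.557  -0.2928  0.0591] [ 0.543 -0.299  0.043]
308 [ 550.7 -270.3] [60.  33.1] 13.3 z 0.0775 brass 43 [ 0.5559 -0.2926  0.0593] [ 0.542 -0.299  0.044]
1375 [ 547.4 -279. ] [64.1 43.1] 9.0 z 0.0747 brass 456 [ 0.5507 -0.2958  0.0564] [ 0.534 -0.303  0.011]
1374 [ 546.3 -278.5] [64.  43.2] 9.6 z 0.0748 brass 459 [ 0.5495 -0.2956  0.0563] [ 0.533 -0.303  0.02 ]
1.0006193203448182 10.9917
```

View pics/v4.png

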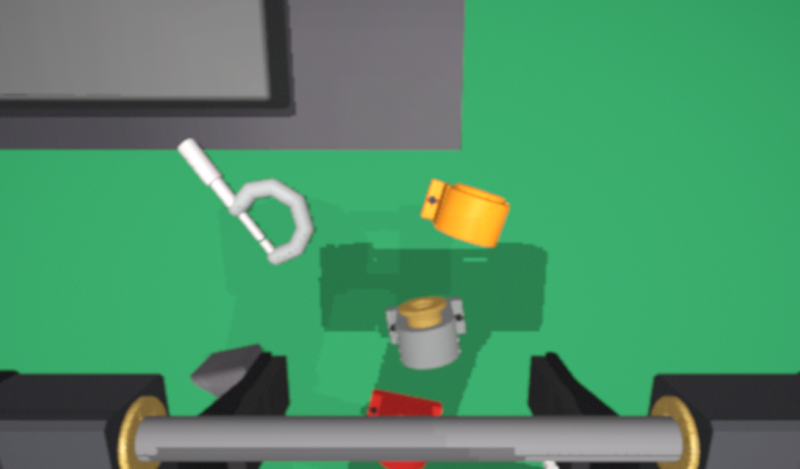

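The block stands where it was, moved about 1 mm (foot at (387–465, 320) px), and the bush is unchanged. I grasp again, logging the finger width and the force during a small lift.

```bash
python3 - <<'E'
from h import *
B=np.array([.5463,-.2715]); q=tool(np.radians(9.4-90))
env.reach([*B,.12],q); env.line_to([*B,.023],feed=.12)
def s(t):
    o=env.observe(); print(t,round(o["time_s"],2),"w",round(o["gripper_width"]*87,2),np.round(o["ft_force"],2),np.round(o["position"],4))
s("pre")
env.command_gripper(0.5,30); s("cmd .5")
env.pause(.3); s("p")
env.command_gripper(0.0,40); s("cmd 0"); env.pause(.3); s("p")
a=snap("wrist")[0]; b=snap("side")[0]; c=snap("scene")[0]
cv2.imwrite("pics/v5.png",np.hstack([cv2.resize(b[80:200,240:360],(390,390),interpolation=cv2.INTER_CUBIC),cv2.resize(c[140:240,110:210],(390,390),interpolation=cv2.INTER_CUBIC)]))
cv2.imwrite("pics/v5w.png",a)
env.line_to([*B,.028],feed=.02); s("lift5")
E
```

```text
pre 12.43 w 87.06 [ 0.21  0.28 -0.89] [ 0.5472 -0.2719  0.0239]
cmd .5 13.42 w 43.85 [-0.79 -0.5   0.36] [ 0.5463 -0.2715  0.023 ]
p 13.72 w 43.72 [ 0.46  0.68 -0.17] [ 0.5463 -0.2715  0.023 ]
cmd 0 14.09 w 34.18 [-1.94 -0.52  1.48] [ 0.5459 -0.2715  0.023 ]
p 14.39 w 33.88 [-2.07 -0.45  1.18] [ 0.5459 -0.2715  0.023 ]
lift5 14.94 w 9.02 [-6.15  0.36 20.06] [ 0.5476 -0.2728  0.0319]
```

View pics/v5.png

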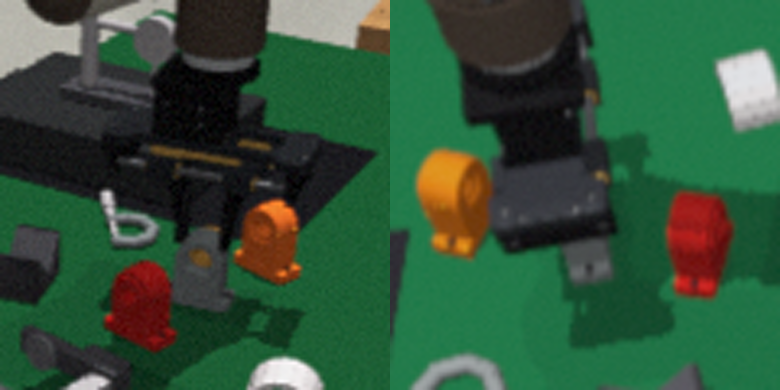

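The fingers turn out to hold the block by the top of the arch: the side view shows the finger ends only at the arch height. So the fingertips sit higher than the TCP reading says, and I check that with depth.

```bash
python3 - <<'E'
from h import *
o=env.observe(); print(o["position"],o["gripper_width"],o["ft_force"],o["orientation"])
for n in ["side","scene"]:
    im,d,T,k=snap(n,n+"3"); P=cloud(d,T,k)
    g=im.astype(int).max(-1)
    m=(abs(P[...,0]-.547)<.05)&(abs(P[...,1]+.272)<.04)&(P[...,2]>.005)&(P[...,2]<.16)
    for z in np.arange(.01,.15,.01):
        s=m&(abs(P[...,2]-z)<.005)
        if s.sum()>2: print(n,round(z,3),s.sum(),"grey",int(np.median(g[s])),np.round(P[s].min(0)[:2],3),np.round(P[s].max(0)[:2],3))
# finger tips seen by wrist cam, tool coordinates
z=np.load("pics/block2.npz"); c=env.camera_info("wrist"); Q=cloud(z["d"],c["hand_eye"],z["k"])
m=(Q[...,2]<.05)&(Q[...,2]>-.1)&(abs(Q[...,1])<.08)
for zz in np.arange(-.1,.05,.01):
    s=m&(abs(Q[...,2]-zz)<.005)
    if s.sum()>2: print("tool z",round(zz,3),s.sum(),np.round(Q[s].min(0)[:2],3),np.round(Q[s].max(0)[:2],3))
E
```

```text
[ 0.54759309 -0.27278214  0.03193899] 0.1036218810963307 [-6.15069474  0.36161044 20.05683559] [ 7.63350730e-01 -6.45981208e-01  1.94905727e-03  3.77486883e-04]
side 0.01 64 grey 64 [ 0.513 -0.29 ] [ 0.576 -0.25 ]
side 0.02 47 grey 63 [ 0.521 -0.282] [ 0.565 -0.251]
side 0.03 48 grey 64 [ 0.522 -0.287] [ 0.566 -0.251]
side 0.04 75 grey 72 [ 0.521 -0.294] [ 0.566 -0.25 ]
side 0.05 35 grey 64 [ 0.522 -0.301] [ 0.566 -0.25 ]
side 0.06 36 grey 65 [ 0.524 -0.301] [ 0.565 -0.251]
side 0.07 54 grey 68 [ 0.528 -0.297] [ 0.559 -0.249]
side 0.08 27 grey 14 [ 0.532 -0.286] [ 0.56  -0.258]
side 0.09 28 grey 15 [ 0.532 -0.284] [ 0.559 -0.258]
side 0.1 27 grey 15 [ 0.529 -0.285] [ 0.561 -0.258]
side 0.11 30 grey 13 [ 0.529 -0.288] [ 0.564 -0.257]
side 0.12 39 grey 12 [ 0.526 -0.281] [ 0.564 -0.257]
side 0.13 29 grey 11 [ 0.524 -0.28 ] [ 0.565 -0.256]
side 0.14 9 grey 12 [ 0.516 -0.31 ] [ 0.557 -0.241]
scene 0.01 53 grey 88 [ 0.538 -0.281] [ 0.582 -0.251]
scene 0.02 25 grey 80 [ 0.551 -0.281] [ 0.573 -0.253]
scene 0.03 21 grey 79 [ 0.551 -0.28 ] [ 0.572 -0.254]
scene 0.04 24 grey 78 [ 0.561 -0.281] [ 0.572 -0.252]
scene 0.05 20 grey 67 [ 0.565 -0.293] [ 0.572 -0.254]
tool z -0.1 369 [-0.012 -0.049] [0.007 0.049]
tool z -0.09 922 [-0.012 -0.056] [0.012 0.056]
tool z -0.08 751 [-0.01  -0.056] [0.012 0.057]
tool z -0.07 681 [ 0.    -0.055] [0.012 0.055]
tool z -0.06 653 [-0.006 -0.052] [0.012 0.053]
tool z -0.05 617 [-0.01  -0.052] [0.012 0.052]
tool z -0.04 245 [-0.01  -0.052] [0.012 0.053]
```

Three facts agree: the fingers now rest on the arch top (73 mm) at a reported z of 31.9 mm, the 34–35 mm widths fit the arch at about 65 mm, and the wrist depth shows the finger ends near tool z -40 mm. So the real fingertips sit about 41.6 mm above the reported TCP. I correct for that from here on.

```bash
cat >> h.py <<'E'
DZ=.0416   # real finger tips lie this much above the reported TCP (tool down)
def at(p): p=np.array(p,float); p[2]-=DZ; return p
def s(t):
    o=env.observe(); print(t,round(o["time_s"],2),"w",round(o["gripper_width"]*87,2),np.round(o["ft_force"],2),np.round(o["position"],4))
E
python3 - <<'E'
from h import *
p=env.observe()["position"]; env.line_to([p[0],p[1],.075],feed=.15); env.command_gripper(1.0)
im,d,T,k=snap("wrist","block3"); Q=cloud(d,env.camera_info("wrist")["hand_eye"],k)
m=(abs(abs(Q[...,1])-.048)<.006)&(abs(Q[...,0])<.015)&(Q[...,2]<.03); print("tip tool z",np.nanpercentile(Q[m][:,2],[50,95,99,100]))
P=cloud(d,T,k)
m=(P[...,0]>.49)&(P[...,0]<.61)&(P[...,1]>-.33)&(P[...,1]<-.215)&(P[...,2]>.004)&(P[...,2]<.02)
A=P[m&(cv2.cvtColor(im,cv2.COLOR_BGR2HSV)[...,1]<80)]; print("foot",len(A),cv2.minAreaRect((A[:,:2]*1000).astype(np.float32)) if len(A) else None); s("now")
print(env.solve_ik([.5463,-.2715,-.0186],tool(np.radians(9.4-90))))
E
```

```text
tip tool z [-0.08984603 -0.046286   -0.0418429  -0.03953088]
foot 466 ((546.7778930664062, -272.3068542480469), (63.81986618041992, 29.220121383666992), 10.2664213180542)
now 17.07 w 86.79 [ 0.52  0.21 -0.36] [ 0.5477 -0.273   0.075 ]
[-1.96188797e-01  5.65108894e-01 -2.59824401e-01  4.44089210e-16
 -7.45863032e-01  3.60249746e-01]
```

```bash
python3 - <<'E'
from h import *
B=np.array([.5467,-.2722]); q=tool(np.radians(10-90))
env.line_to(at([*B,.10]),q,feed=.15); env.line_to(at([*B,.023]),feed=.1); s("down")
env.command_gripper(0.0,25); env.pause(.2); s("grip")
w=env.observe()["gripper_width"]*87
if not 43<w<49: raise SystemExit("bad grip")
env.line_to(at([*B,.04]),feed=.05); s("lift"); 
env.line_to(at([*B,.15]),feed=.2); env.pause(.2); s("up")
im,d,T,k=snap("side"); print
env.reach(at(W(.066,-.048,.15)),tool(YAW-np.pi/2)); env.pause(.2); s("over"); 
im3,_,_,_=snap("side","side4"); im,_,_,_=snap("scene","scene4")
cv2.imwrite("pics/v6.png",np.hstack([cv2.resize(im[110:260,200:350],(390,390),interpolation=cv2.INTER_CUBIC),cv2.resize(im3[100:290,170:360],(390,390),interpolation=cv2.INTER_CUBIC)]))
E
```

```text
down 18.25 w 86.8 [ 0.3  -0.46  0.19] [ 0.5474 -0.2724 -0.0179]
grip 19.22 w 45.9 [-0.4  -0.99 -0.68] [ 0.5468 -0.2722 -0.0186]
lift 19.71 w 45.87 [-0.03 -0.35 -3.48] [ 0.5467 -0.2721 -0.0014]
up 20.61 w 45.55 [-0.2   0.37 -4.29] [ 0.5456 -0.2719  0.1064]
over 21.93 w 45.81 [ 0.01 -0.69 -3.97] [0.592  0.001  0.1083]
```

View pics/v6.png

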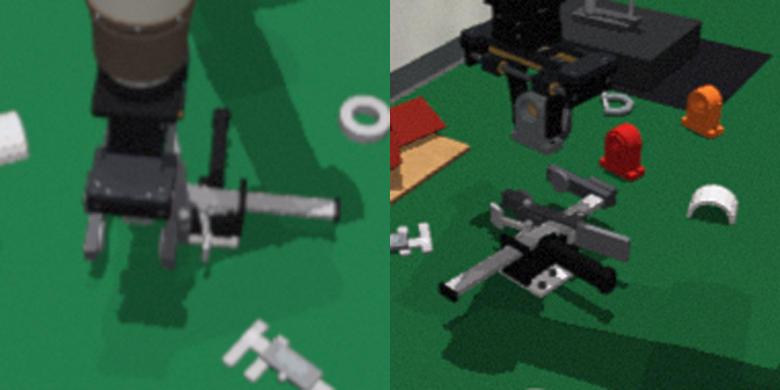

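The block is held (45.8 mm, 4 N) squarely above the gap. Now I lower it, feel for the anvil, set it down and let go.

```bash
python3 - <<'E'
from h import *
env.line_to(at(W(.066,-.048,.06)),feed=.15); s("mid"); 
env.line_to(at(W(.066,-.048,.0245)),feed=.05); env.pause(.2); s("low")
f0=F()[:2]@CY
for i in range(1,22):
    y=-.048+i*.0005; env.line_to(at(W(.066,y,.0245)),feed=.02); f=F()[:2]@CY-f0
    f=(f+F()[:2]@CY-f0)/2
    if f<-3: break
print("contact y",y,f,F()[:2]@CX); 
env.line_to(at(W(.066,y-.0005,.0228)),feed=.02); env.pause(.1); s("set")
env.command_gripper(0.66); s("open"); 
env.line_to(at(W(.066,y-.0005,.11)),feed=.12); s("up")
E
```

```text
mid 22.78 w 45.9 [-0.14  0.33 -2.97] [0.5932 0.0023 0.0192]
low 23.84 w 46.27 [ 0.51 -0.42 -4.08] [ 0.5923  0.0023 -0.0168]
contact y -0.042 -4.433227211044695 0.9182971038896669
set 27.19 w 45.89 [-0.03 -5.5  -2.07] [ 0.5931  0.0071 -0.0186]
open 27.74 w 57.36 [-0.08 -0.11  0.3 ] [ 0.5932  0.0079 -0.0187]
up 28.62 w 57.54 [ 0.16  0.43 -0.87] [0.5923 0.0076 0.0676]
```

The block found the anvil at clamp y -42 mm (expected -43) and is released standing. Now the first trigger stroke, with force logged along the trigger's arc.

```bash
cat >> h.py <<'E'
PIV=np.array([.040,-.006]); PAD=np.array([-.065,-.0315]); N0=np.array([.22,-.975]); HF=.0115
def pose(th,gap=0.,z=.040):
    c,sn=np.cos(-th),np.sin(-th); M=np.array([[c,-sn],[sn,c]])
    p=PIV+M@(PAD-PIV); n=M@N0; p=p+n*(HF+gap)
    t=-n; tw=t[0]*CX+t[1]*CY
    return at(W(p[0],p[1],z)), tool(YAW+np.arctan2(n[1],n[0])), tw
def go(th,feed=.05,**k):
    p,q,t=pose(th,**k); env.line_to(p,q,feed=feed); return t
def jawy():
    im,d,T,k=snap("scene"); P=cloud(d,T,k); Q=P[...,:2]-O; x=Q@CX; y=Q@CY
    m=(x>.07)&(x<.1)&(y>-.13)&(y<-.028)&(P[...,2]>.045)&(P[...,2]<.085)
    v=np.sort(y[m]); return len(v),np.round(v[[0,len(v)//2,-1]]*1e3,1) if len(v) else None
def stroke(steps,f0,lim=17.0,th0=-.03):
    log=[];st="end"
    for th in steps:
        t=go(th,feed=.06); f=-np.mean([(F()[:2]-f0)@t for _ in range(3)]); log.append((round(float(th),3),round(float(f),1)))
        if f>lim: st="limit";break
    print(st,log,"t",round(env.observe()["time_s"],1)); return st,th,f
def let_out(): go(-.04,feed=.25)
E
python3 - <<'E'
from h import *
print("jaw",jawy())
p,q,t=pose(-.06,z=.11); env.command_gripper(0.0); env.reach(p,q)
go(-.06,feed=.15); env.pause(.2); f0=np.mean([F()[:2] for _ in range(3)],0); s("pre")
r=stroke(list(np.arange(0,.30,.03))+list(np.arange(.30,.345,.006)),f0)
print("jaw squeezed",jawy()); let_out(); env.pause(.1); print("jaw",jawy()); s("out")
E
```

```text
jaw (152, array([-107. ,  -56.5,  -28.1]))
pre 31.2 w 0.35 [ 0.65  0.87 -0.48] [ 0.4689  0.0248 -0.0006]
end [(0.0, 1.1), (0.03, 1.6), (0.06, 1.5), (0.09, 2.1), (0.12, 3.0), (0.15, 4.2), (0.18, 5.4), (0.21, 4.6), (0.24, 4.7), (0.27, 2.6), (0.3, 5.3), (0.306, 6.5), (0.312, 6.5), (0.318, 6.3), (0.324, 6.5), (0.33, 6.7), (0.336, 8.2), (0.342, 7.3)] t 35.7
jaw squeezed (205, array([-95.9, -53.6, -28.1]))
jaw (199, array([-98.6, -53.8, -28. ]))
out 36.44 w 0.46 [ 0.47 -0.5  -0.3 ] [ 0.468   0.0274 -0.0015]
```

One tooth gained: the jaw's back edge went from -107 to -98.6. The pad gap is now about 54, so about 20 mm remains. Stroke 2 can be quick, and stroke 3 gets adaptive fine steps.

```bash
cat >> h.py <<'E'
def fine(th,f0,end=.345,lim=17.3):
    log=[];f=0
    while th<end:
        t=go(th,feed=.06); f=-np.mean([(F()[:2]-f0)@t for _ in range(4)]); log.append((round(float(th),3),round(float(f),1)))
        if f>lim: break
        th+=.012 if f<8 else .006 if f<13 else .003
    print("fine",log,"t",round(env.observe()["time_s"],1)); return th,f
E
python3 - <<'E'
from h import *
f0=np.mean([F()[:2] for _ in range(4)],0)
r=stroke([.10,.18,.25,.31,.342],f0)
print("sq",jawy())
if r[0]=="end":
    let_out(); print("jaw",jawy())
    r=stroke([.10,.18],f0)
    r=fine(.20,f0); print("sq",jawy()); s("hold")
E
```

```text
end [(0.1, 0.7), (0.18, 2.1), (0.25, 2.3), (0.31, 3.0), (0.342, 7.6)] t 37.9
sq (203, array([-88.4, -53.3, -28.2]))
jaw (201, array([-91.1, -54. , -28.1]))
end [(0.1, 0.5), (0.18, 3.5)] t 39.2
fine [(0.2, 7.5), (0.212, 8.1), (0.218, 9.2), (0.224, 10.0), (0.23, 8.0), (0.242, 6.9), (0.254, 7.8), (0.266, 7.0), (0.278, 8.0), (0.29, 7.8), (0.302, 6.2), (0.314, 6.3), (0.326, 8.5), (0.332, 7.8), (0.344, 8.4)] t 43.0
sq (189, array([-80.9, -53.3, -28.2]))
hold 43.04 w 0.56 [ 2.9  -9.36  1.27] [ 0.4661  0.0656 -0.0016]
```

```bash
python3 - <<'E'
from h import *
let_out(); print("jaw",jawy()); env.pause(.05)
f0=np.mean([F()[:2] for _ in range(4)],0)
r=stroke([.09,.13],f0)
r=fine(.145,f0); print("sq",jawy()); s("hold")
im,_,_,_=snap("side","side5"); im2=snap("scene","scene5")[0]
let_out(); print("jaw",jawy()); s("out")
E
```

```text
jaw (196, array([-82.7, -52.2, -28.1]))
end [(0.09, 0.8), (0.13, 2.3)] t 44.3
fine [(0.145, 3.9), (0.157, 4.1), (0.169, 5.0), (0.181, 6.8), (0.193, 8.0), (0.205, 8.0), (0.217, 10.6), (0.223, 8.7), (0.229, 9.7), (0.235, 10.0), (0.241, 10.7), (0.247, 13.0), (0.253, 13.2), (0.256, 14.1), (0.259, 15.6), (0.262, 14.5), (0.265, 15.5), (0.268, 15.6), (0.271, 17.8)] t 49.1
sq (187, array([-78.9, -51.6, -28.2]))
hold 49.11 w 0.63 [  4.83 -17.69   1.96] [ 0.4647  0.0568 -0.0017]
jaw (189, array([-83.2, -52.3, -28.2]))
out 49.72 w 0.8 [-0.08 -0.93 -0.25] [ 0.4678  0.0273 -0.0015]
```

The force climbed steadily to 17.8 N in mid-stroke, and the jaw's back edge at -78.9 matches the seated prediction of -79.5, so I stopped and let the trigger out. On the way to the release I take one close look.

```bash
python3 - <<'E'
from h import *
p,q,_=pose(-.06,z=.10); env.line_to(p,q,feed=.25)
env.reach(at(W(.067,.045,.12)),tool(YAW-np.pi/2)); env.pause(.1)
im,d,T,k=snap("wrist","look6"); P=cloud(d,T,k); Q=P[...,:2]-O; X=Q@CX;Y=Q@CY;Z=P[...,2]
h=cv2.cvtColor(im,cv2.COLOR_BGR2HSV)
b=(h[...,1]>80)&(h[...,0]>10)&(h[...,0]<32)&(X>.03)&(X<.1)&(Y>-.1)&(Y<-.03)&(Z>.02)
print("brass",b.sum(),np.round(np.percentile(Y[b],[1,50,99])*1e3,1) if b.any() else 0,np.round(np.percentile(Z[b],[1,99])*1e3,1) if b.any() else 0)
for x in (.06,.066,.072):
    r=(abs(X-x)<.0012)&(Y>-.12)&(Y<0)&(Z>.03)
    o=np.argsort(Y[r]); print([(round(a*1e3,1),round(z*1e3),bool(c)) for a,z,c in zip(Y[r][o],Z[r][o],b[r][o])][::3])
v,u=np.where((abs(X-.066)<.05)&(abs(Y+.06)<.05)); c=im[max(v.min()-10,0):v.max()+10,max(u.min()-10,0):u.max()+10]
print(c.shape); sc=min(800/c.shape[1],600/c.shape[0]); cv2.imwrite("pics/v7.png",cv2.resize(c,None,fx=sc,fy=sc,interpolation=cv2.INTER_CUBIC)); s("t")
E
```

```text
brass 321 [-65.5 -59.5 -57.4] [36.6 69.7]
[(np.float64(-83.5), 59, False), (np.float64(-83.2), 60, False), (np.float64(-82.3), 62, False), (np.float64(-81.7), 62, False), (np.float64(-81.4), 61, False), (np.float64(-81.1), 62, False), (np.float64(-80.6), 62, False), (np.float64(-80.2), 64, False), (np.float64(-79.7), 61, False), (np.float64(-79.5), 62, False), (np.float64(-79.0), 62, False), (np.float64(-78.3), 62, False), (np.float64(-77.8), 62, False), (np.float64(-77.6), 60, False), (np.float64(-77.2), 62, False), (np.float64(-76.8), 61, False), (np.float64(-76.2), 61, False), (np.float64(-75.7), 61, False), (np.float64(-75.5), 62, False), (np.float64(-74.9), 62, False), (np.float64(-74.4), 62, False), (np.float64(-74.0), 61, False), (np.float64(-73.6), 63, False), (np.float64(-72.8), 61, False), (np.float64(-72.6), 62, False), (np.float64(-72.1), 62, False), (np.float64(-71.7), 61, False), (np.float64(-71.0), 61, False), (np.float64(-70.8), 63, False), (np.float64(-70.4), 61, False), (np.float64(-69.9), 61, False), (np.float64(-68.9), 64, False), (np.float64(-68.5), 66, False), (
[... 11827 characters left out ...]
(-19.6), 62, False), (np.float64(-19.5), 62, False), (np.float64(-18.8), 61, False), (np.float64(-18.2), 62, False), (np.float64(-17.5), 62, False), (np.float64(-17.5), 61, False), (np.float64(-16.9), 62, False), (np.float64(-16.3), 63, False), (np.float64(-15.5), 62, False), (np.float64(-15.5), 61, False), (np.float64(-14.8), 61, False), (np.float64(-14.2), 62, False), (np.float64(-13.5), 62, False), (np.float64(-13.4), 61, False), (np.float64(-12.8), 61, False), (np.float64(-12.2), 62, False), (np.float64(-11.5), 62, False), (np.float64(-11.4), 61, False), (np.float64(-10.7), 61, False), (np.float64(-10.0), 61, False)]
(147, 165, 3)
t 50.94 w 0.39 [-0.54 -0.74 -0.04] [0.6085 0.0929 0.0778]
```

View pics/v7.png

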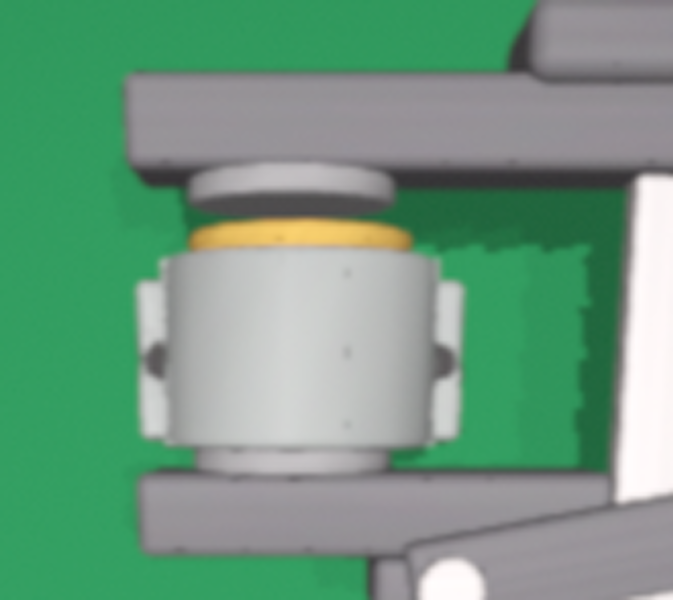

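The view shows the brass flange tight on the block face with no barrel visible: brass from -61 to -57.8 and block front at -57.2 mm. The block stands square on the anvil, and the jaw pad sits 4 mm off, held by its tooth. Now the release.

```bash
python3 - <<'E'
from h import *
x=.068
env.line_to(at(W(x,.046,.040)),feed=.12); env.pause(.1); f0=np.mean([F()[:2] for _ in range(4)],0)
log=[]
for y in [.040,.037,.034,.032,.030,.028,.0265,.025]:
    env.line_to(at(W(x,y,.040)),feed=.06); f=np.mean([(F()[:2]-f0)@CY for _ in range(4)]); log.append((y,round(float(f),1)))
    if f>10: break
print(log); env.pause(.8); print("jaw",jawy())
env.line_to(at(W(x,.050,.040)),feed=.15); env.line_to(at(W(x,.050,.12)),feed=.25); env.pause(.1)
print("jaw",jawy())
im,d,T,k=snap("wrist","look7"); s("t"); c=im[:260]; cv2.imwrite("pics/v8.png",cv2.resize(c,(800,406),interpolation=cv2.INTER_CUBIC))
E
```

```text
[(0.04, 2.1), (0.037, 1.8), (0.034, 3.2), (0.032, 5.6), (0.03, 9.7), (0.028, 14.2)]
jaw (183, array([-113.1,  -51.8,  -28. ]))
jaw (191, array([-112.9,  -51.2,  -28.1]))
t 55.17 w 0.62 [-0.54 -1.04 -0.58] [0.6106 0.0974 0.0769]
```

View pics/v8.png

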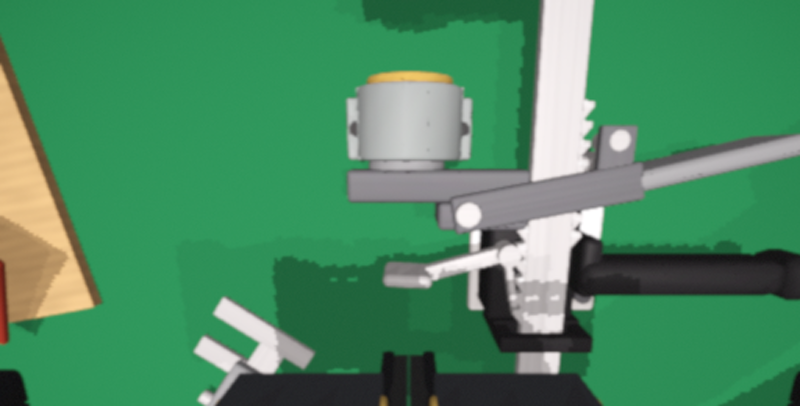

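The picture shows the block standing square on the anvil with the flange tight on its face. The jaw has run out of view: its back edge is at -113, about 68 from the anvil, so it is fully open. The tool is clear, so I hand in.

```bash
python3 -c "
from h import *
env.close_job()"
```

```text
the job is handed in; nothing more can be done
```

The bush is pressed home and the jaw has run fully back. The block is standing square against the anvil, and I handed the job in at about 55 s.

**Pressing:** It took four trigger strokes. I stopped the last one in mid-stroke at 17.8 N, by the given formula about 28 N at the jaw, below the 40 N bruise limit. The jaw position there was within 1 mm of what I expected for a seated bush.

**Release:** I pressed the paddle with up to about 14 N, more than the stated 2–8 N, because I was into its stop. The jaw then ran back to about 68 mm from the anvil.

**Last checks:** Before the release, the close view showed about 4 mm of brass in front of the block and no barrel. After it, the wrist picture showed the block upright against the anvil with the flange tight on its face. I moved nothing else. I saw no bystander shift in the pictures, but did not measure them.

**What went wrong:**
- **Missed grasps:** The first two grasps closed on the top of the arch and slipped off, shifting the block about 1 mm. In the second, the fingers rested on the block top with about 20 N.
- **Tool point offset:** The cause was that the real fingertips sit about 42 mm above the reported tool point. Three separate measurements agreed on this, and I corrected for it from then on.
- **Trigger stop not felt:** I never felt the trigger's end stop in the first three strokes. My trigger angles probably read 0.02–0.03 rad high, but the camera showed the jaw gaining a tooth each time.

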